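# Turn the key of the colour chest and hold it

## Task

Slide the orange-headed key out through the open front of its wooden rest, push it fully home into the lock on top of the blue colour chest, working it past the sticky pins, and only then turn it a quarter turn clockwise (seen from above), as far as it goes. The lock springs back, so finish while still gripping the key and holding it turned. Leave the other things on the desk where they are.

Things in the scene. Friction and masses are not known exactly. Their poses are not given: they have to be found in the camera images.
- key: Upright key, 50 g, 70 mm tall. Origin: lowest point of the blade's tip; z up, x through its thickness, y across its width. From the tip up: steel blade 5 (x) by 14 (y) up to 20, its lowest 6 mm tapering to 2.4 x 12; round stem 5 thick up to 30; collar 16 (x) by 20 (y) up to 34; orange head up to 70. A half turn about z changes nothing. Starts in the key rest, collar on the board, x along the slot.
- key_head (a point): centre of the key's orange plastic head, 52 mm above the tip; the head is 12 mm thick (key's x, pinch it across this) by 36 wide (y) by 36 tall. Axes as the key's.
- key_rest: Fixed wooden key rest, 90 (x) x 80 (y) x 70 tall; origin: centre of underside. Its dark top board, 6 mm thick, has a slot 8 wide along x, open at the front (-x), ending 20 to +x of the centre. The key's stem stands in the slot, its wider blade below the board: it can rise only 4 mm and must slide along the rest's -x out of the slot. The front below the board is open too.
- slot_mouth (a point): middle of the slot's open front end, at the top of the board (70 mm above the desk); 45 mm to -x of the rest's origin. Axes as the rest's: its -x points out of the slot. The key is free to be lifted once its axis is 15 mm or more beyond this point.
- chest: Fixed blue steel colour chest, 220 (x) x 260 (y) x 100 tall; origin: centre of underside. Its lock is in the top, near the front (-x) edge; a wire handle, 16 mm high, stands on the lid 105 mm behind the lock.
- keyhole (a point): centre of the keyhole at the top of the aluminium lock plate, flush with the lid, 100 mm above the desk. Axes as the chest's. Hole 7 (x) by 16 (y): the key enters with its x along the hole's x, either way round. Below: plug with a 6.4 x 15.4 slot. Two sticky pins resist from about 12 and 19 mm tip depth, 5 to 12 N. Home: tip 30 mm deep, collar on the plate; the blade can turn only from 27 mm on.
- lock_plug (a joint): turn of the lock's plug: 0 at rest, growing to a stop at 1.45 rad as the key turns clockwise seen from above. A spring returns it (about 0.02 N m at rest, 0.08 N m at the stop). The key has up to 0.12 rad of play in the plug, so the key itself turns about 1.5 rad.
- palette: black flat watercolour pan palette, 130 x 250 x 14, with round coloured pans; origin: centre of underside. Leave it alone
- glass: clear empty drinking glass, 72 wide, 90 tall; origin: centre of underside. Leave it alone
- brush: thin black paint brush lying flat, about 170 long, 7 thick; origin: near the middle of its length, underside, bristles towards its +x. Leave it alone
- tape: yellow ring of tape, 68 across, 20 tall, lying on the chest's lid; origin: centre of underside. Leave it alone
- paint_jar: red paint jar, 52 wide, 70 tall; origin: centre of underside. Leave it alone
- eraser: white eraser 50 x 25 x 14; origin: centre of underside. Leave it alone
- ink_bottle: amber ink bottle, 40 wide, 60 tall; origin: centre of underside. Leave it alone

How it is judged:
By the outcome, as a careful person would: the job done as asked, in the order asked, and still so for the second after the job is handed in, while the arm keeps its last pose, push and grip.
It also fails if it takes over 48 s, if anything falls off the work surface, if the arm or the gripper's body presses on something with over 40 N, if the wrist force passes 120 N, or if a joint passes its speed limit or range.

## Robot

A 7-joint arm with a two-finger parallel gripper is mounted at the origin on the work surface. World frame = base frame: x ahead of the robot, y to its left, z up, the work surface at z = 0. Lengths are in mm, angles in degrees, forces in N, time in s.
With the tool pointing down it reaches from about 400 to 850 mm from the base axis. Payload 4.4 kg.
Tool frame: the origin (TCP) lies at the centre of the arm's flange, where the gripper is bolted on; the fingertips stand 199 mm ahead of it and the grasp point (between the pads) lies arm.tcp_to_grasp ahead of it (arm.tcp_to_grasp is the distance from the TCP to the grasp point, in mm); z points along the fingers, y is the line along which they close (so a half turn about z gives the same grasp; the last joint's range is limited). The gripper opens to 94 mm and grips with 3 to 60 N. Pads are 16 mm wide; open, the fingers measure 119 mm over their backs; the gripper's body (75 mm by 177 mm) begins 78 mm behind the grasp point.
Start: joints at [67.162, 36.005, 2.206, 86.941, -1.547, 57.084, -1.146], TCP at [212.37, -614.341, 404.678] pointing down, gripper open.
Joint ranges: [-175.42, 175.42], [-21.48, 121.26], [-71.46, 75.88], [10.55, 141.38], [-63.04, 243.04], [13.31, 113.54], [-168.57, 168.57]. Speed limits (degrees/s): [147.25, 147.25, 180, 180, 180, 180, 180].

## Interface

Orientations are given as [roll, pitch, yaw] about the fixed x, y, z axes, in that order (R = Rz(yaw) Ry(pitch) Rx(roll)).
In Python, from rig import arm, viewer, job, probe_bus gives the robot as it stands (arm), with the cameras (viewer), the job (job) and the readings (probe_bus).
- The arm moves only by the shell command python3 inch.py [FORCE], which reads ROWS from standard input. ROWS is one flat JSON list of numbers that holds 1 to 12 rows one after another, with no inner brackets; each row has 7 numbers: dx, dy, dz in shares of the most that a row can go, 1 being 50 mm, then a rotation vector rx, ry, rz in normalised numbers (1 is 180 degrees), then the finger opening in mm; each row shifts and turns the commanded pose from where the row before left it, along the tool's axes as they then stand; what a row does not reach is not made up. A row lasts 1/10 s, in which the tool goes at most 50 mm and 8.59 degrees, less where a joint would pass 70% of its speed; a pose out of reach is approached as far as the arm can. The fingers move at their own pace and stop on an object; FORCE is the grip in N (left out, the last holds). Time passes only in rows, so rows that do not move let the fingers close. It prints the time, the measured TCP pose, the force, the opening and the grip force at its end. A shift or turn number past 1, either way, is cut back to 1. Input that does not fit is refused with a message, and nothing moves.
- probe_bus.observe(): the state, without advancing time (a new reading comes with each control period).
- viewer.read_camera(name): name is "scene" or "side" or "wrist"; returns the picture (400x640x3 uint8, blue, green, red); there is no depth.
- viewer.get_calibration(name): a dict with "mtx" (3x3 intrinsics, pixels), "rvec" (rotation vector, rad) and "tvec" (3), from world to camera coordinates, as OpenCV has them; the wrist camera has in their place "T_tool_cam" (4x4, takes a point from camera to tool coordinates, whose origin is the TCP and whose axes are the flange's). Camera axes: x right, y down, z forward; pixel columns grow to the right and rows downward; lengths in mm; the calibration is good to about 2 mm. The wrist camera is an equidistant fisheye: a pixel r from the principal point sees the ray r / f radians off the axis. A picture is of the moment at which its call begins: read the wrist's pose just before it. get_calibration takes no time and is no camera call.
- job.job_done(): hands the job in; it is judged then, once.
The state is a dict: "clock": time; "joint_positions": joint angles; "joint_velocities": joint speeds; "effort": joint torques, N m; "tool_pos": TCP position; "eef_rot": TCP orientation; "ft_force": force on the tool from outside, world axes, zero at the start; "ft_torque": the same for the moment, N m; "finger_gap": finger opening in mm; "grasp_force": force on a finger pad.
Only numpy, scipy, OpenCV 4.12 (cv2) and the standard library are available. Lean on these libraries where they do the work, as an engineer would, in place of code of your own. Each camera call takes 0.05 s, during which the arm holds its last target. There are 200 camera calls.

## Working session

There is one attempt and no reset: what is moved stays moved. The work goes in short steps, Python scripts to look and compute and a shell command to move; the robot and the scene stay as the last step left them, time stands still between calls to the robot, and variables do not carry over. Pictures are saved under pics/ and viewed, at most 10 in all, crops included, and the job is handed in when it is done.

```bash
ls; mkdir -p pics; python3 - <<'E'
from rig import arm, viewer, job, probe_bus
import cv2,numpy as np
print(probe_bus.observe()); print(arm.tcp_to_grasp)
for n in("scene","side","wrist"):
    im=viewer.read_camera(n); cv2.imwrite(f"pics/{n}0.png",im); print(n,viewer.get_calibration(n))
a=[cv2.imread(f"pics/{n}0.png") for n in("scene","side","wrist")]
E
```

```text
inch.py
pics
rig.py
{'clock': 0.0, 'joint_positions': array([67.16301747, 36.05866691,  2.20250943, 86.99565251, -1.54716872,
       57.08455865, -1.14528051]), 'joint_velocities': array([-0.07994821,  0.05973602,  0.05326795, -0.06025345, -0.08767916,
        0.06155938,  0.00035126]), 'effort': array([ 3.86915854e-04, -5.49720061e+01,  1.14351779e+00, -1.86630321e+01,
       -5.23662160e-02,  2.36539543e-02,  1.58087905e-04]), 'tool_pos': array([ 212.2727481 , -614.04873372,  403.75851858]), 'eef_rot': array([-1.79890805e+02,  1.24483335e-03,  1.90675090e+01]), 'ft_force': array([-1.00732928,  0.08995308,  0.11740597]), 'ft_torque': array([ 0.00724692, -0.00354296,  0.01321567]), 'grasp_force': 0.0, 'finger_gap': 94.02725505750448}
180.4
scene {'mtx': array([[370.22742907,   0.        , 316.49094759],
       [  0.        , 370.22742907, 198.41084271],
       [  0.        ,   0.        ,   1.        ]]), 'rvec': array([ 2.0940538 ,  1.23477882, -0.47027836]), 'tvec': array([-263.91888575, -294.90806107, 1318.16748765])}
side {'mtx': array([[380.03566769,   0.        , 323.41653841],
       [  0.        , 380.03566769, 196.00733144],
       [  0.        ,   0.        ,   1.        ]]), 'rvec': array([ 0.37117804, -2.77193444,  1.14102708]), 'tvec': array([523.23932368, 150.07160859, 967.00285361])}
wrist {'mtx': array([[309.70691629,   0.        , 316.43026659],
       [  0.        , 309.70691629, 203.17103385],
       [  0.        ,   0.        ,   1.        ]]), 'T_tool_cam': array([[ 4.44189461e-04, -9.72141903e-01, -2.34392667e-01,
         6.67055599e+01],
       [ 9.99999876e-01,  4.84588090e-04, -1.14760340e-04,
         3.04616506e-01],
       [ 2.25147230e-04, -2.34392587e-01,  9.72141998e-01,
         2.07487286e+01],
       [ 0.00000000e+00,  0.00000000e+00,  0.00000000e+00,
         1.00000000e+00]])}
```

View pics/scene0.png

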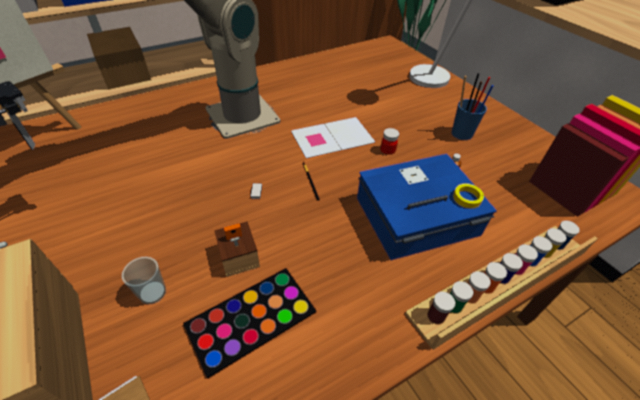

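View pics/side0.png

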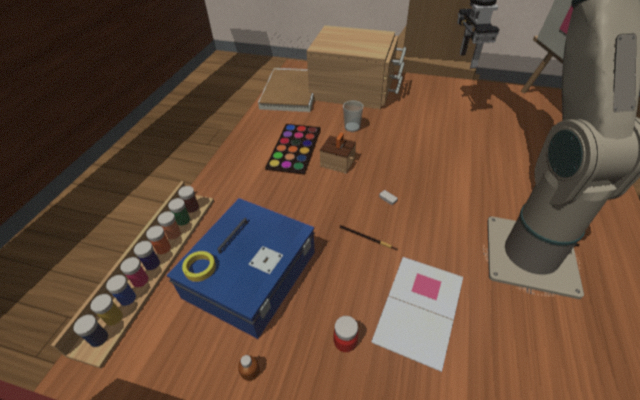

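View pics/wrist0.png

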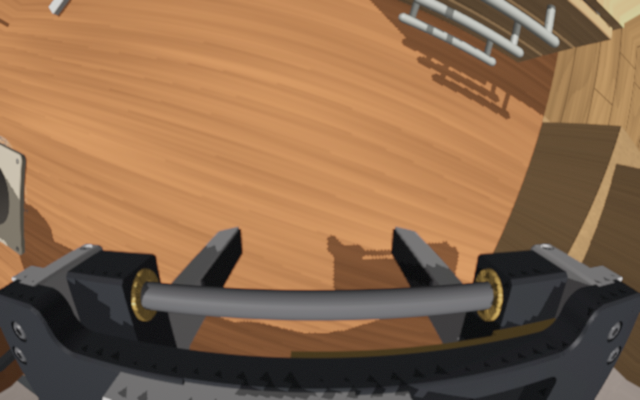

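The scene view shows the rest at about (237,248) with the orange head at (232,233), and the lock plate at (414,175). In the side view they are at (338,155), (341,142) and (265,260). The wrist view shows only bare desk. Next: measure and enlarge.

```bash
cat > h.py <<'E'
from rig import arm, viewer, job, probe_bus
import cv2,numpy as np
from scipy.spatial.transform import Rotation as Ro
def ray(n,uv):
    c=viewer.get_calibration(n); R=cv2.Rodrigues(c["rvec"])[0]; t=c["tvec"]
    d=np.linalg.inv(c["mtx"])@[uv[0],uv[1],1]
    return -R.T@t, R.T@d/np.linalg.norm(d)
def plane(o,d,z): return o+d*(z-o[2])/d[2]
def wray(uv,pos,rot):
    c=viewer.get_calibration("wrist");m=c["mtx"];T=c["T_tool_cam"]
    p=(np.array(uv)-m[:2,2])/m[0,0]; r=np.hypot(*p)
    d=np.r_[np.sin(r)*p/max(r,1e-9),np.cos(r)]
    R=Ro.from_euler("xyz",rot,degrees=True).as_matrix()
    return pos+R@T[:3,3], R@T[:3,:3]@d
def wproj(P,pos,rot):
    c=viewer.get_calibration("wrist");m=c["mtx"];T=c["T_tool_cam"]
    R=Ro.from_euler("xyz",rot,degrees=True).as_matrix()
    q=T[:3,:3].T@(R.T@(np.array(P)-pos)-T[:3,3]); h=np.hypot(q[0],q[1]); a=np.arctan2(h,q[2])
    return m[:2,2]+m[0,0]*a*q[:2]/h
def tri(*rs):
    A=sum(np.eye(3)-np.outer(d,d) for o,d in rs); b=sum((np.eye(3)-np.outer(d,d))@o for o,d in rs)
    p=np.linalg.solve(A,b); return p,[np.linalg.norm((np.eye(3)-np.outer(d,d))@(p-o)) for o,d in rs]
def blob(im,lo,hi,box):
    x0,y0,x1,y1=box; h=cv2.cvtColor(im[y0:y1,x0:x1],cv2.COLOR_BGR2HSV)
    k=cv2.inRange(h,np.array(lo),np.array(hi)); n,l,s,c=cv2.connectedComponentsWithStats(k)
    i=1+np.argmax(s[1:,4]); return c[i]+[x0,y0],s[i],l==i
E
python3 - <<'E'
from h import *
s=cv2.imread("pics/scene0.png");d=cv2.imread("pics/side0.png")
a=blob(s,(3,200,150),(16,255,255),(215,220,250,248));b=blob(d,(3,200,150),(16,255,255),(330,130,352,150))
print(a[:2],b[:2]); print("head",tri(ray("scene",a[0]),ray("side",b[0])))
a=blob(s,(0,0,130),(180,70,255),(395,160,432,190));b=blob(d,(0,0,130),(180,70,255),(245,242,288,276))
print(a[:2],b[:2]); print("plate",tri(ray("scene",a[0]),ray("side",b[0])),plane(*ray("scene",a[0]),100),plane(*ray("side",b[0]),100))
f=lambda im,x,y,w,h,k:cv2.resize(im[y:y+h,x:x+w],None,fx=k,fy=k,interpolation=cv2.INTER_CUBIC)
r=np.vstack([np.hstack([f(s,205,215,65,65,4.6)[:290,:400],f(d,310,125,55,55,5.3)[:290]]),]) 
q=np.hstack([f(s,350,145,150,112,2.6)[:290],f(d,170,195,150,140,2.08)[:290]])
w=max(r.shape[1],q.shape[1]);p=lambda i:cv2.copyMakeBorder(i,0,0,0,w-i.shape[1],cv2.BORDER_CONSTANT)
o=np.vstack([p(r),p(q)]);print(o.shape);cv2.imwrite("pics/crop1.png",o)
E
```

```text
Traceback (most recent call last):
  File "h.py", line 26, in blob
    i=1+np.argmax(s[1:,4]); return c[i]+[x0,y0],s[i],l==i
        ~~~~~~~~~^^^^^^^^^
ValueError: attempt to get argmax of an empty sequence
```

```bash
python3 - <<'E'
from h import *
s=cv2.imread("pics/scene0.png");d=cv2.imread("pics/side0.png")
f=lambda im,x,y,w,h,k:cv2.resize(im[y:y+h,x:x+w],None,fx=k,fy=k,interpolation=cv2.INTER_CUBIC)
r=np.vstack([np.hstack([f(s,205,215,65,65,4.6)[:290,:400],f(d,310,125,55,55,5.3)[:290]]),]) 
q=np.hstack([f(s,350,145,150,112,2.6)[:290],f(d,170,195,150,140,2.08)[:290]])
w=max(r.shape[1],q.shape[1]);p=lambda i:cv2.copyMakeBorder(i,0,0,0,w-i.shape[1],cv2.BORDER_CONSTANT)
o=np.vstack([p(r),p(q)]);print(o.shape);cv2.imwrite("pics/crop1.png",o)
lo,hi=(2,215,165),(22,255,255)
hs=cv2.cvtColor(d,cv2.COLOR_BGR2HSV);print(hs[134:150,336:348].tolist()[::3])
try:
  a=blob(s,(0,0,130),(180,70,255),(395,160,432,190));b=blob(d,(0,0,130),(180,70,255),(245,242,288,276))
  print(a[:2],b[:2]); print("plate",tri(ray("scene",a[0]),ray("side",b[0])),plane(*ray("scene",a[0]),100),plane(*ray("side",b[0]),100))
except Exception as e: print(e)
E
```

```text
(580, 702, 3)
[[[12, 150, 131], [12, 144, 133], [11, 161, 138], [11, 175, 156], [11, 184, 168], [11, 186, 166], [11, 188, 148], [11, 167, 122], [12, 147, 132], [11, 143, 134], [11, 144, 136], [12, 150, 139]], [[10, 160, 113], [12, 181, 148], [11, 184, 169], [11, 183, 170], [11, 186, 148], [11, 193, 103], [12, 177, 69], [12, 166, 95], [12, 151, 125], [12, 142, 138], [12, 143, 139], [12, 142, 144]], [[11, 185, 99], [11, 185, 117], [11, 184, 119], [11, 195, 102], [11, 182, 77], [10, 156, 59], [11, 196, 61], [12, 162, 71], [9, 146, 68], [11, 133, 69], [10, 146, 75], [11, 149, 91]], [[11, 179, 97], [11, 201, 108], [10, 192, 109], [11, 189, 97], [11, 189, 77], [12, 170, 72], [12, 142, 70], [12, 132, 58], [7, 113, 52], [10, 134, 59], [10, 143, 75], [11, 138, 76]], [[11, 184, 97], [10, 183, 107], [11, 186, 107], [10, 176, 94], [11, 126, 75], [13, 69, 67], [13, 77, 63], [12, 146, 49], [7, 110, 58], [11, 141, 65], [13, 158, 68], [11, 149, 72]], [[10, 139, 77], [10, 144, 78], [8, 154, 68], [9, 140, 69], [10, 140, 69], [11, 158, 76], [10, 131, 84], [11, 146, 77], [10, 139, 79], [10, 134, 80], [10, 150, 75], [12, 152, 74]]]
(array([413.3343949 , 174.65923567]), array([  5,   6,  28,  18, 314], dtype=int32)) (array([265.5155642 , 259.55642023]), array([  4,   5,  34,  27, 514], dtype=int32))
plate (array([607.07592951, 249.80055911,  99.13864842]), [np.float64(0.7973216947981551), np.float64(0.7973216947981935)]) [608.40306467 249.45702239 100.        ] [606.12487026 249.83435352 100.        ]
```

View pics/crop1.png

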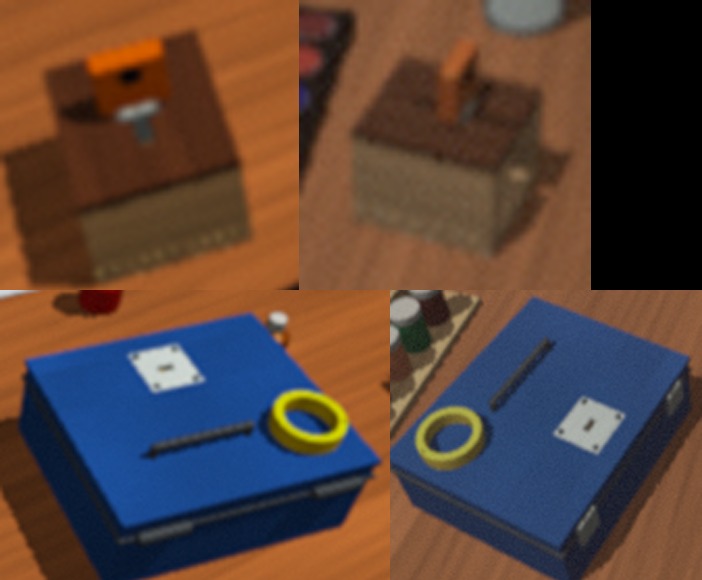

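Crop: in the scene view the rest's board corners are at about (47,72), (195,32), (240,165), (82,208). In the side view the open front faces the robot. The keyhole shows as a dark spot in the plate at (165,367) and (589,425).

```bash
python3 - <<'E'
from h import *
S=lambda L,k,o:[np.array(p)/k+o-0.0 for p in L]
def rep(n,L,z):
    P=np.array([plane(*ray(n,u),z) for u in L]); c=P.mean(0)
    e=np.roll(P,-1,0)-P; print(n,P[:,:2].round(1).tolist(),"c",c.round(1),"len",np.linalg.norm(e,axis=1).round(0),"ang",np.degrees(np.arctan2(e[:,1],e[:,0])).round(1))
rep("scene",S([(47,72),(195,32),(240,165),(82,208)],4.6,(205,215)),70)
rep("side",S([(56,133),(106,60),(241,92),(198,165)],5.3,(310,125)),70)
rep("scene",S([(25,362-290),(255,314-290),(380,462-290),(118,528-290)],2.6,(350,145)),100)
rep("side",S([(141-390+390,8),(300,68),(174,255),(2,180)],2.08,(170,195)),100)
a=S([(165,77)],2.6,(350,145))[0];b=S([(199,135)],2.08,(170,195))[0]
print("hole",tri(ray("scene",a),ray("side",b)))
# key head: top face centre z=110, mask
s=cv2.imread("pics/scene0.png");d=cv2.imread("pics/side0.png")
a=S([(127,78)],4.6,(205,215))[0];b=S([(160,80)],5.3,(310,125))[0]
print("head",tri(ray("scene",a),ray("side",b)),plane(*ray("scene",a),92),plane(*ray("side",b),92))
E
```

```text
scene [[517.0, -262.7], [527.9, -186.7], [617.1, -199.5], [604.4, -275.2]] c [ 566.6 -231.    70. ] len [77. 90. 77. 88.] ang [ 81.8  -8.2 -99.6 171.9]
side [[606.2, -195.1], [596.4, -271.0], [510.4, -260.0], [519.6, -187.1]] c [ 558.1 -228.3   70. ] len [76. 87. 74. 87.] ang [-97.4 172.7  82.8  -5.3]
scene [[535.3, 128.8], [588.5, 390.6], [804.2, 342.0], [749.6, 80.5]] c [669.4 235.5 100. ] len [267. 221. 267. 220.] ang [  78.5  -12.7 -101.8  167.3]
side [[747.5, 90.0], [527.3, 132.9], [576.8, 385.9], [781.3, 355.6]] c [658.2 241.1 100. ] len [224. 258. 207. 268.] ang [169.   78.9  -8.4 -97.3]
hole (array([606.6645175 , 250.45897816,  98.75574354]), [np.float64(0.9714191635349253), np.float64(0.9714191635348108)])
head (array([ 554.5371147 , -232.26426271,   89.66370632]), [np.float64(1.4623913504217787), np.float64(1.4623913504217982)]) [ 558.04957808 -231.96167727   92.        ] [ 553.02125526 -230.92528267   92.        ]
```

Careful with the scale: shifts go in shares of 50 mm and turns go in shares of 180 degrees. That gives: -7.94 degrees / 180 = -0.0441.

```bash
echo '[0,0,0,0,0,-0.0441,94,0,0,0,0,0,-0.0441,94,0,0,0,0,0,-0.0441,94,0,0,0,0,0,-0.0441,94,0,0,0,0,0,-0.0441,94,0,0,0,0,0,-0.0441,94,0,0,0,0,0,-0.0441,94,0,0,0,0,0,-0.0441,94]' | python3 inch.py && echo '[0.774,0.528,0,0,0,0,94,0.774,0.528,0,0,0,0,94,0.774,0.528,0,0,0,0,94,0.774,0.528,0,0,0,0,94,0.774,0.528,0,0,0,0,94,0.774,0.528,0,0,0,0,94,0.774,0.528,0,0,0,0,94,0.774,0.528,0,0,0,0,94,0.774,0.528,0,0,0,0,94,0.774,0.528,0,0,0,0,94,0.774,0.528,0,0,0,0,94,0,0,0,0,0,0,94]' | python3 inch.py
cat >> h.py <<'E'
def snap(f):
    o=probe_bus.observe(); im=viewer.read_camera("wrist"); cv2.imwrite("pics/"+f+".png",im)
    np.savez("pics/"+f+".npz",p=o["tool_pos"],r=o["eef_rot"]); print(o["clock"],o["tool_pos"],o["eef_rot"]); return im,o["tool_pos"],o["eef_rot"]
def load(f): z=np.load("pics/"+f+".npz"); return cv2.imread("pics/"+f+".png"),z["p"],z["r"]
E
python3 -c "
from h import *
im,p,r=snap('w1');print(wproj([556,-230,92],p,r))"
```

```text
clock: 0.95
tool_pos: [212.2, -614.3, 404.3]
eef_rot: [-180.0, -0.0, 82.9]
ft_force: [-0.4, -0.3, -0.3]
finger_gap: 93.7
grasp_force: 0.0
clock: 2.15
tool_pos: [559.6, -222.1, 404.7]
eef_rot: [179.8, -0.3, 83.2]
ft_force: [-0.3, 1.2, -0.5]
finger_gap: 94.0
grasp_force: 0.0
2.15 [ 559.56339684 -222.11467197  404.72507318] [179.81339626  -0.31129169  83.2298984 ]
[313.39839049 209.7343858 ]
```

View pics/w1.png

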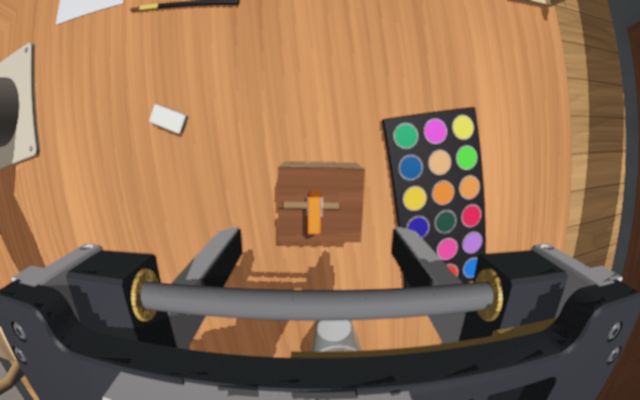

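The wrist view shows the board spanning about (277..363, 165..242), with the orange head at (314,213). The slot runs along row 206 and opens to the left, towards the robot. Now measure precisely.

```bash
python3 - <<'E'
from h import *
im,p,r=load('w1')
h=cv2.cvtColor(im,cv2.COLOR_BGR2HSV)
k=cv2.inRange(h,(5,215,150),(25,255,255));k[:180]=0;k[250:]=0;k[:,:290]=0;k[:,345:]=0
ys,xs=np.nonzero(k); print("orange bbox",xs.min(),xs.max(),ys.min(),ys.max(),len(xs))
W=np.array([plane(*wray(u,p,r),110)[:2] for u in zip(xs,ys)],np.float32)
b=cv2.minAreaRect(W); print("head top",b)
kb=cv2.inRange(h,(0,60,20),(30,255,125));kb[:150]=0;kb[250:]=0;kb[:,:265]=0;kb[:,375:]=0
kb=cv2.morphologyEx(kb|k,cv2.MORPH_CLOSE,np.ones((9,9)))
kb=cv2.morphologyEx(kb,cv2.MORPH_OPEN,np.ones((9,9)))
c=max(cv2.findContours(kb,0,1)[0],key=cv2.contourArea)
W=np.array([plane(*wray(u[0],p,r),70)[:2] for u in c],np.float32); print("board",cv2.minAreaRect(W),cv2.boundingRect(c))
crop=np.hstack([cv2.resize(im[150:255,265:375],None,fx=3.6,fy=3.6),cv2.resize(cv2.cvtColor(kb,cv2.COLOR_GRAY2BGR)[150:255,265:375],None,fx=3.6,fy=3.6)]);cv2.imwrite('pics/c2.png',crop)
E
```

```text
Traceback (most recent call last):
ValueError: zero-size array to reduction operation minimum which has no identity
```

```bash
python3 - <<'E'
from h import *
im,p,r=load('w1')
h=cv2.cvtColor(im,cv2.COLOR_BGR2HSV)
print(h[213,300:330:2].tolist(), h[230,280:300:4].tolist(),h[230,350:370:3].tolist())
k=cv2.inRange(h,(5,170,150),(25,255,255));k[:180]=0;k[250:]=0;k[:,:295]=0;k[:,335:]=0
ys,xs=np.nonzero(k); print("orange bbox",xs.min(),xs.max(),ys.min(),ys.max(),len(xs))
W=np.array([plane(*wray(u,p,r),110)[:2] for u in zip(xs,ys)],np.float32)
print("head top",cv2.minAreaRect(W),W.mean(0))
crop=cv2.resize(im[155:250,268:372],None,fx=6,fy=6,interpolation=cv2.INTER_CUBIC);cv2.imwrite('pics/c2.png',crop)
E
```

```text
[[11, 140, 138], [11, 144, 110], [11, 140, 82], [10, 92, 100], [13, 168, 196], [16, 189, 228], [16, 188, 228], [16, 187, 228], [16, 188, 229], [16, 186, 227], [11, 112, 203], [12, 71, 157], [11, 135, 136], [11, 143, 134], [11, 142, 135]] [[11, 140, 131], [11, 140, 131], [11, 143, 132], [11, 140, 133], [10, 139, 132]] [[11, 145, 130], [11, 145, 130], [11, 143, 130], [11, 142, 133], [14, 136, 199], [14, 134, 207], [14, 135, 204]]
orange bbox 308 320 192 234 469
head top ((556.7911987304688, -228.91981506347656), (39.9516487121582, 11.202981948852539), 83.2276382446289) [ 556.5764  -229.90898]
```

View pics/c2.png

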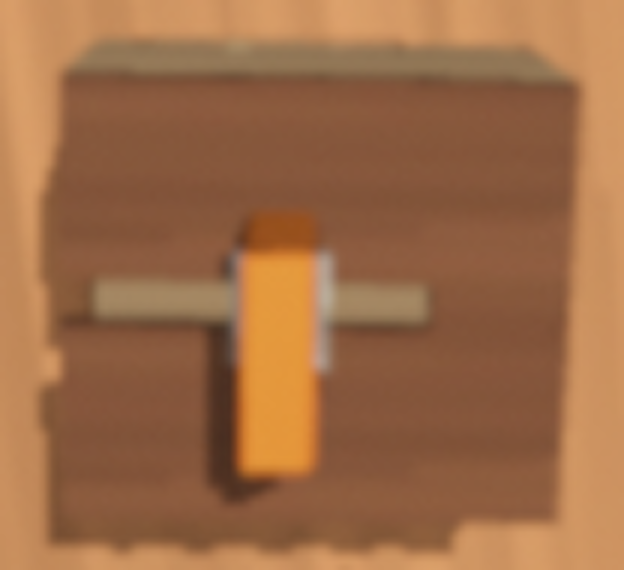

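The crop shows the slot from (92,300) to (428,306), the head's top face with corners (243,252), (318,252), (316,472), (238,472), and the board's back edge from (62,72) to (578,85).

```bash
python3 - <<'E'
from h import *
im,p,r=load('w1')
f=lambda x,y,z:plane(*wray((x/6+268-.42,y/6+155-.42),p,r),z)[:2]
ang=lambda a,b:np.degrees(np.arctan2(*(b-a)[::-1]))
for a,b in(((92,279),(428,287)),((92,318),(428,326)),((62,72),(578,85))):
    A,B=f(*a,70),f(*b,70);print(A.round(1),B.round(1),"yaw",ang(A,B).round(2),np.linalg.norm(B-A).round(1))
e=f(428,306,70);print("slot end",e)
T=[f(*c,110) for c in((243,252),(318,252),(316,472),(238,472))]
print("head",np.mean(T,0),"w",np.linalg.norm(T[1]-T[0]),np.linalg.norm(T[2]-T[1]),"yaw",ang(T[0],T[1]),ang(T[3],T[0])-90,ang(T[2],T[1])-90)
E
```

```text
[ 524.6 -222.6] [ 582.5 -230.9] yaw -8.17 58.5
[ 523.6 -229.5] [ 581.8 -237.9] yaw -8.17 58.8
[ 524.5 -186.1] [ 611.9 -198.6] yaw -8.15 88.3
slot end [ 582.19698836 -234.29192347]
head [ 556.64421172 -230.65705662] w 11.319405816292884 34.98272255541772 yaw -6.773053312872134 -8.411040621209665 -7.061116708761787
```

```bash
cat > st.py <<'E'
from h import *
import sys
o=probe_bus.observe();p,r=o["tool_pos"],o["eef_rot"];R=Ro.from_euler("xyz",r,degrees=True)
print(round(o["clock"],2),p.round(1),r.round(2),"F",o["ft_force"].round(1),"M",o["ft_torque"].round(2),"gap",round(o["finger_gap"],1))
a=list(map(float,sys.argv[1:]))
if a:
    T=Ro.from_euler("xyz",[180,0,a[3]],degrees=True)
    print("tool step",R.inv().apply(np.array(a[:3])-p).round(1),"rotvec",np.degrees((R.inv()*T).as_rotvec()).round(2))
E
python3 st.py 556.6 -230.6 276.4 81.85
```

```text
2.2 [ 557.4 -225.7  404.4] [ 1.7996e+02 -1.3000e-01  8.2990e+01] F [-1.2 -0.3 -0.5] M [-0.05 -0.07 -0.04] gap 93.8
tool step [ -5.2  -0.2 128. ] rotvec [ 0.04 -0.13  1.14]
```

Scaled: 35 mm is 0.7, 30 mm is 0.6, 1 degrees / 180 = 0.0056.

```bash
echo '[-0.1,0,0.7,0,0,0.0056,94,0,0,0.7,0,0,0,94,0,0,0.6,0,0,0,94,0,0,0,0,0,0,94,0,0,0,0,0,0,94,0,0,0,0,0,0,94]' | python3 inch.py; python3 st.py 556.6 -230.6 276.4 81.85; python3 - <<'E'
from h import *
im,p,r=snap('w2')
h=cv2.cvtColor(im,cv2.COLOR_BGR2HSV)
u=wproj([556.6,-230.6,110],p,r);print(u)
x,y=u.astype(int);k=cv2.inRange(h,(13,160,170),(20,255,255));m=np.zeros_like(k);m[y-50:y+50,x-50:x+50]=255;k&=m
c=max(cv2.findContours(k,0,1)[0],key=cv2.contourArea)
W=np.array([plane(*wray(q[0],p,r),110)[:2] for q in c],np.float32);print(cv2.minAreaRect(W))
E
```

```text
clock: 2.8
tool_pos: [555.0, -235.4, 306.4]
eef_rot: [179.8, 0.0, 81.5]
ft_force: [0.0, 0.5, -0.0]
finger_gap: 94.1
grasp_force: 0.0
2.8 [ 555.  -235.4  306.4] [1.7985e+02 5.0000e-02 8.1530e+01] F [ 0.   0.5 -0. ] M [-0.01 -0.12  0.02] gap 94.1
tool step [ 5.   0.7 30. ] rotvec [ 0.15  0.05 -0.32]
2.8 [ 555.04963387 -235.38741839  306.39172479] [1.79845041e+02 4.52475909e-02 8.15340771e+01]
[317.75926898 234.6304759 ]
((556.8604125976562, -230.15740966796875), (35.68271255493164, 11.103349685668945), 81.48721313476562)
```

Scaled: 18 mm is 0.36, 5.2 mm is 0.104.

```bash
echo '[0.104,0.02,0.24,0,0,0,94,0,0,0.36,0,0,0,94,0,0,0,0,0,0,94,0,0,0,0,0,0,94]' | python3 inch.py ; python3 st.py 556.8 -230.3 276.4 81.85
```

```text
clock: 3.25
tool_pos: [556.5, -229.3, 274.7]
eef_rot: [-180.0, -0.0, 81.6]
ft_force: [-0.6, -0.5, 0.5]
finger_gap: 94.1
grasp_force: 0.0
3.25 [ 556.5 -229.3  274.7] [-1.7998e+02 -1.0000e-02  8.1610e+01] F [-0.6 -0.5  0.5] M [-0.01 -0.08  0.04] gap 94.1
tool step [-0.9  0.5 -1.7] rotvec [-0.02 -0.01 -0.24]
```

Scaled: -1.7 mm is -0.034, -0.9 mm is -0.018.

```bash
echo '[-0.018,0.01,-0.034,0,0,0,30,0,0,0,0,0,0,0,0,0,0,0,0,0,0,0,0,0,0,0,0,0,0,0,0,0,0,0,0,0,0,0,0,0,0,0,0,0,0,0,0,0,0,0,0,0,0,0,0,0]' | python3 inch.py 45; python3 st.py 556.8 -230.3 276.4 81.85
```

```text
clock: 4.05
tool_pos: [556.7, -230.6, 276.4]
eef_rot: [-180.0, -0.0, 81.6]
ft_force: [-0.1, 0.5, 0.2]
finger_gap: 33.5
grasp_force: 0.0
4.05 [ 556.7 -230.6  276.4] [-180.     -0.     81.59] F [-0.1  0.5  0.2] M [-0.09 -0.09 -0.02] gap 33.5
tool step [ 0.3  0.  -0. ] rotvec [-0.   -0.   -0.26]
```

Scaled: -0.2 degrees / 180 = -0.0011.

```bash
echo '[0,0,0,0,0,-0.0011,0,0,0,0,0,0,0,0,0,0,0,0,0,0,0,0,0,0,0,0,0,0,0,0,0,0,0,0,0,0,0,0,0,0,0,0]' | python3 inch.py 45; python3 st.py 556.8 -230.3 276.4 81.85
```

```text
clock: 4.65
tool_pos: [556.8, -230.6, 276.4]
eef_rot: [180.0, -0.0, 81.8]
ft_force: [0.4, -0.2, 0.1]
finger_gap: 11.7
grasp_force: 45.0
4.65 [ 556.8 -230.6  276.4] [180.    -0.    81.79] F [ 0.4 -0.2  0.1] M [-0.05 -0.1   0.02] gap 11.7
tool step [ 0.3  0.  -0. ] rotvec [ 0.   -0.   -0.06]
```

Scaled: -8 mm is -0.16, -5 mm is -0.1.

```bash
echo '[0,0,-0.036,0,0,0,0,0,-0.1,0,0,0,0,0,0,-0.16,0,0,0,0,0,0,0,0,0,0,0,0]' | python3 inch.py 45; python3 st.py 492 -221.3 278.2 81.85
```

```text
clock: 5.05
tool_pos: [542.4, -228.7, 278.1]
eef_rot: [-179.9, 0.0, 81.8]
ft_force: [-0.3, 0.9, -0.3]
finger_gap: 11.7
grasp_force: 45.0
5.05 [ 542.4 -228.7  278.1] [-1.7988e+02  1.0000e-02  8.1770e+01] F [-0.3  0.9 -0.3] M [ 0.   -0.11  0.05] gap 11.7
tool step [  0.1 -50.9  -0. ] rotvec [-0.12  0.01 -0.08]
```

Scaled: -10 mm is -0.2, -4 mm is -0.08.

```bash
echo '[0,-0.2,0,0,0,0,0,0,-0.2,0,0,0,0,0,0,-0.2,0,0,0,0,0,0,-0.2,0,0,0,0,0,0,-0.2,0,0,0,0,0,0,-0.08,0,0,0,0,0,0,0,0,0,0,0,0,0,0,0,0,0,0,0]' | python3 inch.py 45; python3 st.py 606.7 250.1 330 78.3
```

```text
clock: 5.85
tool_pos: [490.8, -221.1, 278.3]
eef_rot: [179.9, 0.0, 81.8]
ft_force: [-0.4, 0.2, -0.1]
finger_gap: 11.8
grasp_force: 45.0
5.85 [ 490.8 -221.1  278.3] [179.95   0.    81.79] F [-0.4  0.2 -0.1] M [-0.   -0.07  0.02] gap 11.8
tool step [482.9  47.5 -51.7] rotvec [ 0.05 -0.    3.49]
```

Scaled: 40 mm is 0.8, -35 mm is -0.7, 0.4 degrees / 180 = 0.0022.

```bash
echo '[0,0,-0.4,0,0,0,0,0,0,-0.7,0,0,0,0,0,0,-0.7,0,0,0,0,0,0,-0.6,0,0,0,0,0.8,0.1,0,0,0,0.0022,0,0.8,0.1,0,0,0,0.0022,0,0.8,0.1,0,0,0,0.0022,0,0.8,0.1,0,0,0,0.0022,0,0.8,0.1,0,0,0,0.0022,0,0.8,0.1,0,0,0,0.0022,0,0.8,0.1,0,0,0,0.0022,0,0.8,0.1,0,0,0,0.0022,0]' | python3 inch.py 45; echo '[0.8,0.1,0,0,0,0.0022,0,0.7,0.06,0,0,0,0,0,0,0,0,0,0,0,0,0,0,0,0,0,0,0,0,0,0,0,0,0,0]' | python3 inch.py ; python3 st.py 606.7 250.1 330 78.3
python3 -c "
from h import *
im,p,r=snap('w3');print(wproj([606.7,250,100],p,r))"
```

```text
clock: 7.05
tool_pos: [583.9, 89.7, 398.3]
eef_rot: [180.0, -0.0, 78.6]
ft_force: [0.9, -0.9, -0.5]
finger_gap: 11.3
grasp_force: 45.0
clock: 7.55
tool_pos: [606.3, 158.2, 397.9]
eef_rot: [-180.0, 0.1, 78.1]
ft_force: [0.2, 0.1, -0.2]
finger_gap: 11.9
grasp_force: 45.0
7.55 [606.3 158.2 397.9] [-1.7999e+02  8.0000e-02  7.8100e+01] F [ 0.2  0.1 -0.2] M [-0.03 -0.04  0.  ] gap 11.9
tool step [ 90.1 -18.5  67.8] rotvec [-0.01  0.08 -0.2 ]
7.55 [606.29064822 158.23358347 397.92634266] [-1.79992761e+02  8.44649803e-02  7.81008558e+01]
[296.24164793 103.94441906]
```

View pics/w3.png

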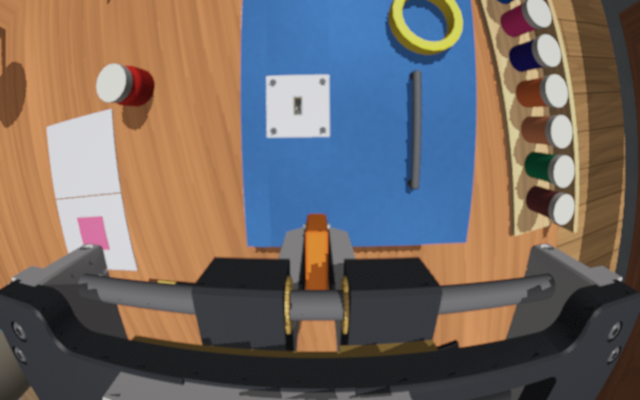

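The wrist view shows the plate square at about (266..330, 74..137) with the keyhole at (297,105), near where I predicted (296,104). Measure both.

```bash
cat > hole.py <<'E'
from h import *
def hole(f):
    im,p,r=load(f); u=wproj([606.7,250,100],p,r).astype(int)
    g=cv2.cvtColor(im,cv2.COLOR_BGR2GRAY);h=cv2.cvtColor(im,cv2.COLOR_BGR2HSV)
    k=cv2.inRange(h,(0,0,150),(180,50,255));m=np.zeros_like(k);m[max(u[1]-60,0):u[1]+60,u[0]-60:u[0]+60]=255;k&=m
    c=max(cv2.findContours(k,0,1)[0],key=cv2.contourArea)
    W=np.array([plane(*wray(q[0],p,r),100)[:2] for q in c],np.float32);R=cv2.minAreaRect(W);print("plate",R)
    f=np.zeros_like(k);cv2.drawContours(f,[cv2.convexHull(c)],-1,255,-1)
    pu=wproj([*R[0],100],p,r).round().astype(int)
    s=np.zeros_like(k);s[pu[1]-16:pu[1]+17,pu[0]-12:pu[0]+13]=255
    w=np.where(s>0,np.clip(165.-g,0,80),0)
    ys,xs=np.nonzero(w); ww=w[ys,xs]
    W=np.array([plane(*wray(q,p,r),100)[:2] for q in zip(xs,ys)]);C=np.average(W,0,ww)
    e,v=np.linalg.eigh(np.cov(W.T,aweights=ww));print("hole",C,"long-axis dir",np.degrees(np.arctan2(v[1,1],v[0,1]))%180,"sd",np.sqrt(e))
    d=(g[pu[1]-12:pu[1]+13,pu[0]-8:pu[0]+9]);return C,d
if __name__=="__main__":
    import sys;C,d=hole(sys.argv[1]);print(d)
E
python3 hole.py w3
```

```text
plate ((607.350341796875, 248.42562866210938), (56.4084358215332, 56.276649475097656), 77.92140197753906)
hole [607.6402689  249.16357474] long-axis dir 78.82222575174917 sd [1.63545883 4.07382142]
[[216 216 216 216 216 216 216 216 216 216 216 216 216 216 216 216 216]
 [216 216 216 216 214 214 214 214 214 214 214 214 214 215 216 216 216]
 [216 216 215 212 209 206 205 206 206 205 205 205 207 210 215 216 216]
 [216 216 214 208 198 189 185 185 185 184 183 184 190 202 212 216 216]
 [216 216 214 205 188 166 152 148 147 147 146 151 171 195 212 216 216]
 [217 216 214 203 181 146 116 106 106 105 106 120 156 192 211 216 216]
 [216 216 214 203 177 137  97  78  77  76  78 101 148 189 210 216 217]
 [217 216 214 204 178 137  93  70  67  66  69  94 144 187 210 216 216]
 [216 216 214 204 179 140  94  69  64  63  66  93 144 188 210 216 216]
 [216 216 214 204 179 139  97  71  64  62  66  94 144 188 210 216 217]
 [216 216 214 204 178 136  97  74  67  63  68  98 148 189 210 216 217]
 [216 216 214 204 178 137 101  82  71  66  74 106 153 190 209 216 216]
 [216 216 215 205 177 138 106  92  80  71  85 116 
[... 173 characters left out ...]
215 207 182 152 141 143 126  94  88 119 162 193 209 215 216]
 [216 216 215 208 185 154 138 134 118  94  86 115 161 193 209 216 216]
 [216 217 216 208 185 152 126 114 107 101  94 112 157 192 210 215 216]
 [217 217 216 209 186 150 120 107 109 109 104 114 156 191 209 216 217]
 [216 217 216 209 186 150 120 109 112 113 110 118 156 191 209 215 217]
 [217 217 216 210 188 157 130 123 127 129 126 133 165 193 209 215 217]
 [217 216 216 211 196 175 160 158 161 164 163 166 183 201 211 215 216]
 [216 217 216 214 207 198 193 192 194 195 194 195 202 209 214 216 216]
 [217 216 216 216 214 212 211 210 211 211 210 211 212 214 216 216 217]
 [216 217 217 217 216 216 216 216 216 216 216 216 216 216 217 216 217]]
```

```bash
python3 - <<'E'
from h import *
im,p,r=load('w3')
R=Ro.from_euler("xyz",r,degrees=True)
h=cv2.cvtColor(im,cv2.COLOR_BGR2HSV)
k=cv2.inRange(h,(10,150,180),(25,255,255));k[:205]=0;k[295:]=0;k[:,:295]=0;k[:,340:]=0
ys,xs=np.nonzero(k);print(xs.min(),xs.max(),ys.min(),ys.max())
W=np.array([plane(*wray(q,p,r),p[2]-166.4) for q in zip(xs,ys)])
T=R.inv().apply(W-p);print("tool frame x range",T[:,0].min(),T[:,0].max(),"y",np.percentile(T[:,1],[1,99]), np.polyfit(T[:,0],T[:,1],1))
E
python3 st.py 607.5 249 350 78.2
```

```text
306 327 231 278
tool frame x range -8.677883699465367 17.521400239146853 y [-5.81654963  4.88604573] [ 0.13613603 -2.0089494 ]
7.6 [606.3 157.9 398.1] [1.800e+02 8.000e-02 7.806e+01] F [-0.1 -0.9 -0.7] M [-0.08 -0.08  0.06] gap 11.9
tool step [ 89.4 -17.7  48. ] rotvec [ 0.    0.08 -0.14]
```

Scaled: 45 mm is 0.9, 35 mm is 0.7.

```bash
echo '[0.9,-0.18,0,0,0,0,0,0.7,-0.134,0.2,0,0,0,0,0.188,-0.04,0.5,0,0,0,0,0,0,0.24,0,0,0,0,0,0,0,0,0,0,0,0,0,0,0,0,0,0,0,0,0,0,0,0,0,0,0,0,0,0,0,0]' | python3 inch.py 60; python3 st.py 607.5 249 350 78.2; python3 - <<'E'
from h import *
im,p,r=snap('w4');u=wproj([607.5,249,100],p,r);print(u)
x,y=u.astype(int);c=im[y-40:y+50,x-55:x+55]
o=np.hstack([cv2.resize(c,None,fx=5,fy=5,interpolation=cv2.INTER_CUBIC)])
print(x-55,y-40)
n=[]
for nm in("scene","side"):
    i=viewer.read_camera(nm);cv2.imwrite(f"pics/{nm}4.png",i)
    C=viewer.get_calibration(nm);q=cv2.projectPoints(np.array([[607.5,249,115.]]),C["rvec"],C["tvec"],C["mtx"],None)[0].ravel();print(nm,q)
    a,b=q.astype(int);n.append(cv2.resize(i[b-20:b+20,a-20:a+20],None,fx=5.6,fy=5.6,interpolation=cv2.INTER_CUBIC)[:224,:224])
s=np.vstack(n);o=cv2.copyMakeBorder(o,0,max(0,s.shape[0]-o.shape[0]),0,0,0)[:s.shape[0]] if o.shape[0]!=s.shape[0] else o
o=np.hstack([o,s]);print(o.shape);cv2.imwrite('pics/c4.png',o)
E
```

```text
clock: 8.4
tool_pos: [607.8, 249.8, 352.4]
eef_rot: [179.9, -0.0, 78.1]
ft_force: [-0.0, -0.3, -0.7]
finger_gap: 11.9
grasp_force: 60.0
8.4 [607.8 249.8 352.4] [ 1.799e+02 -4.000e-02  7.809e+01] F [-0.  -0.3 -0.7] M [-0.02 -0.1  -0.03] gap 11.9
tool step [-0.8 -0.1  2.4] rotvec [ 0.1  -0.04 -0.11]
8.4 [607.7846638  249.79268982 352.36580384] [ 1.79899909e+02 -4.25245946e-02  7.80906113e+01]
[316.40857331 218.24641365]
261 178
scene [414.1844095  170.24694383]
side [264.22112464 255.14142936]
(448, 774, 3)
```

View pics/c4.png

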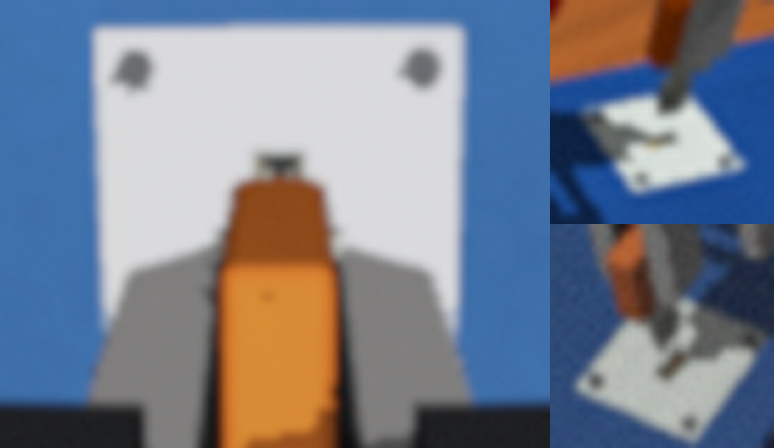

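The wrist crop shows the hole's far edge at about row 153, columns 256–305, peeking out beyond the head. The head's top front edge is at row 262, columns 220–338. The blade looks well centred over the hole in the scene and side crops.

```bash
python3 - <<'E'
from h import *
im,p,r=load('w4');R=Ro.from_euler("xyz",r,degrees=True)
t=lambda x,y,z:R.inv().apply(plane(*wray((x/5+261-.4,y/5+178-.4),p,r),z)-p).round(2)
print("hole edge",t(256,153,100),t(305,153,100))
print("plate",t(93,27,100),t(464,26,100))
print("head top",t(220,262,p[2]-166.4),t(338,262,p[2]-166.4),"bottom",t(230,182,p[2]-202.4),t(328,182,p[2]-202.4))
print("dark bbox"); g=cv2.cvtColor(im,cv2.COLOR_BGR2GRAY);print(g[204:217,308:327])
E
```

```text
hole edge [  7.06  -4.12 252.36] [  7.06   3.45 252.38]
plate [ 26.85 -28.92 252.34] [ 27.02  27.62 252.43]
head top [ 18.02  -6.29 166.4 ] [ 18.02   5.4  166.42] bottom [ 16.27  -6.46 202.4 ] [ 16.27   5.47 202.42]
dark bbox
[[218 218 218 218 218 218 218 218 218 218 218 218 218 218 218 218 218 218
  218]
 [218 218 218 218 218 218 218 218 218 218 218 218 218 218 218 218 218 218
  218]
 [218 218 218 216 216 215 215 216 216 216 216 216 216 216 217 217 218 218
  218]
 [218 218 215 211 205 204 204 204 205 205 204 204 205 207 212 216 218 218
  218]
 [218 217 212 201 186 177 174 174 174 174 173 174 178 190 205 215 218 218
  218]
 [218 217 211 194 166 140 125 121 118 118 118 121 138 170 199 213 218 218
  218]
 [218 217 211 192 159 125 100  83  72  70  74  88 119 164 198 214 218 218
  218]
 [218 217 210 193 161 134 116  95  72  71  84  98 124 165 198 213 217 218
  218]
 [215 212 204 186 160 145 137 114  86  84 104 112 126 160 191 208 214 217
  218]
 [204 193 180 162 142 136 133 115  92  91 106 112 117 141 169 187 200 209
  215]
 [178 154 136 121 110 108 107  99  90  90  96  98  99 110 128 148 170 190
  206]
 [139 111  96  91  88  88  89  88  87  87  88  88  88  89  96 107 128 159
  191]
 [107  87  84  86  86  87  87  87  87  88  87  88  87  87  88  89  97 132
  179]]
```

Scaled: 8 mm is 0.16, 4 mm is 0.08, -0.1 degrees / 180 = -0.0006.

```bash
echo '[-0.018,0,0.08,0,0,-0.0006,0,0,0,0.16,0,0,0,0,0,0,0.08,0,0,0,0,0,0,0.06,0,0,0,0,0,0,0.04,0,0,0,0,0,0,0,0,0,0,0,0,0,0,0,0,0,0]' | python3 inch.py ; python3 st.py 607.5 249 306.4 78.2
```

```text
clock: 9.25
tool_pos: [607.1, 249.8, 330.2]
eef_rot: [180.0, 0.0, 78.3]
ft_force: [0.7, -0.3, -0.9]
finger_gap: 11.7
grasp_force: 60.0
9.25 [607.1 249.8 330.2] [179.99   0.    78.28] F [ 0.7 -0.3 -0.9] M [-0.12 -0.25 -0.07] gap 11.7
tool step [-0.7  0.5 23.8] rotvec [0.01 0.   0.08]
```

Scaled: 2 mm is 0.04, -0.4 mm is -0.008.

```bash
echo '[-0.008,0,0.04,0,0,0,0,0,0,0.04,0,0,0,0,0,0,0.04,0,0,0,0,0,0,0,0,0,0,0,0,0,0,0,0,0,0]' | python3 inch.py ; python3 st.py 607.5 249 306.4 78.2
```

```text
clock: 9.75
tool_pos: [607.1, 249.4, 324.0]
eef_rot: [180.0, -0.0, 78.3]
ft_force: [1.1, -0.4, 0.2]
finger_gap: 11.5
grasp_force: 60.0
9.75 [607.1 249.4 324. ] [179.98  -0.    78.28] F [ 1.1 -0.4  0.2] M [-0.06 -0.53 -0.03] gap 11.5
tool step [-0.3  0.5 17.6] rotvec [ 0.02 -0.    0.08]
```

Scaled: 2 mm is 0.04.

```bash
echo '[0,0,0.04,0,0,0,0,0,0,0.04,0,0,0,0,0,0,0.04,0,0,0,0,0,0,0,0,0,0,0,0,0,0,0,0,0,0]' | python3 inch.py ; python3 st.py 607.5 249 306.4 78.2
```

```text
clock: 10.25
tool_pos: [607.2, 249.5, 318.2]
eef_rot: [180.0, -0.0, 78.3]
ft_force: [2.1, 0.1, -0.2]
finger_gap: 11.6
grasp_force: 60.0
10.25 [607.2 249.5 318.2] [ 1.7995e+02 -2.0000e-02  7.8280e+01] F [ 2.1  0.1 -0.2] M [-0.05 -0.86 -0.02] gap 11.6
tool step [-0.4  0.4 11.8] rotvec [ 0.05 -0.02  0.08]
```

Scaled: 1 mm is 0.02, 0.5 mm is 0.01.

```bash
echo '[0,0.01,0,0,0,0,0,0,0,0,0,0,0,0,0,0,0.02,0,0,0,0]' | python3 inch.py ; python3 st.py 607.5 249 306.4 78.2; python3 - <<'E'
from h import *
im,p,r=snap('w5')
n=[]
for nm in("scene","side"):
    i=viewer.read_camera(nm);cv2.imwrite(f"pics/{nm}5.png",i)
    C=viewer.get_calibration(nm);q=cv2.projectPoints(np.array([[607.5,249,115.]]),C["rvec"],C["tvec"],C["mtx"],None)[0].ravel()
    a,b=q.astype(int);n.append(cv2.resize(i[b-25:b+25,a-25:a+25],None,fx=4.4,fy=4.4,interpolation=cv2.INTER_CUBIC))
o=np.hstack([cv2.resize(im[178:266,261:371],None,fx=5,fy=5,interpolation=cv2.INTER_CUBIC),np.vstack(n)]);print(o.shape);cv2.imwrite('pics/c5.png',o)
E
```

```text
clock: 10.55
tool_pos: [607.4, 249.5, 317.6]
eef_rot: [180.0, -0.0, 78.3]
ft_force: [0.9, -1.0, 4.6]
finger_gap: 11.5
grasp_force: 60.0
10.55 [607.4 249.5 317.6] [ 1.7999e+02 -1.0000e-02  7.8290e+01] F [ 0.9 -1.   4.6] M [-0.17 -0.37  0.01] gap 11.5
tool step [-0.5  0.2 11.2] rotvec [ 0.01 -0.01  0.09]
10.55 [607.39927304 249.50946389 317.6419043 ] [ 1.79992842e+02 -1.28559201e-02  7.82864240e+01]
(440, 770, 3)
```

View pics/c5.png

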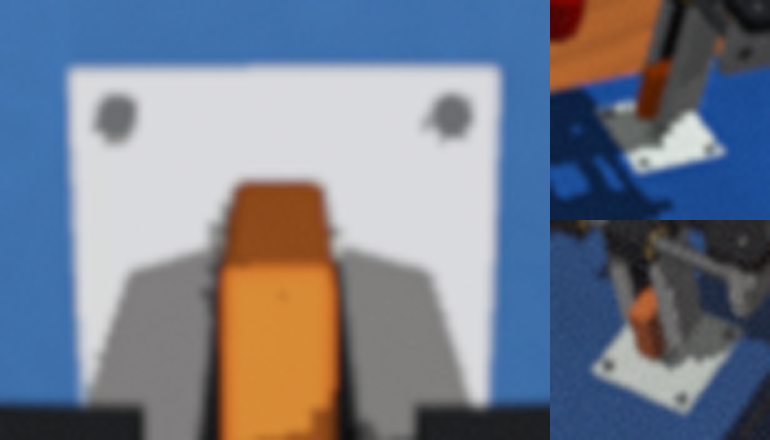

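The head sits at exactly the same pixels in the wrist view (front edge at row 262, columns 220–338), so the key hasn't slipped. The scene and side crops show the blade in the lock. The second pin is now resisting, with 4.6 N vertical. Keep pushing.

Scaled: 1.5 mm is 0.03.

```bash
echo '[0,0,0.03,0,0,0,0,0,0,0.03,0,0,0,0,0,0,0.03,0,0,0,0,0,0,0.03,0,0,0,0,0,0,0.03,0,0,0,0,0,0,0,0,0,0,0,0,0,0,0,0,0,0]' | python3 inch.py ; python3 st.py 607.5 249 306.4 78.2
```

```text
clock: 11.4
tool_pos: [607.5, 249.2, 310.1]
eef_rot: [180.0, 0.0, 78.3]
ft_force: [1.0, -0.6, 4.0]
finger_gap: 11.8
grasp_force: 60.0
11.4 [607.5 249.2 310.1] [1.7997e+02 1.0000e-02 7.8280e+01] F [ 1.  -0.6  4. ] M [-0.39 -0.51 -0.02] gap 11.8
tool step [-0.1  0.   3.7] rotvec [0.03 0.01 0.08]
```

Scaled: 1.5 mm is 0.03, 1 mm is 0.02.

```bash
echo '[0,0,0.03,0,0,0,0,0,0,0.03,0,0,0,0,0,0,0.02,0,0,0,0,0,0,0,0,0,0,0,0,0,0,0,0,0,0]' | python3 inch.py ; python3 st.py 607.5 249 306.4 78.2
```

```text
clock: 11.9
tool_pos: [607.6, 249.2, 306.3]
eef_rot: [180.0, 0.0, 78.3]
ft_force: [0.4, -0.6, 6.6]
finger_gap: 12.0
grasp_force: 60.0
11.9 [607.6 249.2 306.3] [1.7995e+02 1.0000e-02 7.8280e+01] F [ 0.4 -0.6  6.6] M [-0.45 -0.39  0.02] gap 12.0
tool step [-0.2 -0.1 -0.1] rotvec [0.05 0.01 0.08]
```

Careful with the scale: shifts go in shares of 50 mm and turns go in shares of 180 degrees. That gives: 1 mm is 0.02.

```bash
echo '[0,0,0.02,0,0,0,0,0,0,0,0,0,0,0,0,0,0,0,0,0,0]' | python3 inch.py ; python3 st.py;  echo '[0,0,0.014,0,0,0,0,0,0,0,0,0,0,0,0,0,0,0,0,0,0]' | python3 inch.py ; python3 st.py
```

```text
clock: 12.2
tool_pos: [607.6, 249.2, 306.3]
eef_rot: [179.9, 0.0, 78.3]
ft_force: [-1.5, -1.9, 11.6]
finger_gap: 11.4
grasp_force: 60.0
12.2 [607.6 249.2 306.3] [1.7994e+02 1.0000e-02 7.8270e+01] F [-1.5 -1.9 11.6] M [-0.61  0.1   0.08] gap 11.4
clock: 12.5
tool_pos: [607.6, 249.2, 306.3]
eef_rot: [179.9, 0.0, 78.3]
ft_force: [-1.8, -1.8, 16.3]
finger_gap: 11.8
grasp_force: 60.0
12.5 [607.6 249.2 306.3] [179.92   0.    78.27] F [-1.8 -1.8 16.3] M [-0.75  0.4   0.04] gap 11.8
```

Home: the collar is solid on the plate, and force rises while z stays put. Now turn clockwise (rz positive, since tool z points down).

Scaled: -0.8 mm is -0.016, 6 degrees / 180 = 0.0333.

```bash
echo '[0,0,-0.016,0,0,0,0,0,0,0,0,0,0.0167,0,0,0,0,0,0,0.0278,0,0,0,0,0,0,0.0333,0,0,0,0,0,0,0.0333,0,0,0,0,0,0,0,0]' | python3 inch.py; python3 st.py 607.5 249.2 306.4 -7.7
```

```text
clock: 13.1
tool_pos: [607.6, 249.4, 306.3]
eef_rot: [179.9, -0.0, 58.1]
ft_force: [-1.2, -2.0, 11.9]
finger_gap: 11.4
grasp_force: 60.0
13.1 [607.6 249.4 306.3] [ 1.7992e+02 -3.0000e-02  5.8150e+01] F [-1.2 -2.  11.9] M [-0.52  0.05 -0.09] gap 11.4
tool step [-0.2 -0.  -0.1] rotvec [ 6.000e-02 -7.000e-02  6.585e+01]
```

Scaled: 6 degrees / 180 = 0.0333.

```bash
echo '[0,0,0,0,0,0.0333,0,0,0,0,0,0,0.0333,0,0,0,0,0,0,0.0333,0,0,0,0,0,0,0.0333,0,0,0,0,0,0,0.0333,0,0,0,0,0,0,0.0333,0,0,0,0,0,0,0.0333,0,0,0,0,0,0,0.0333,0,0,0,0,0,0,0.0333,0,0,0,0,0,0,0,0,0,0,0,0,0,0,0]' | python3 inch.py; python3 st.py 607.5 249.2 306.4 -7.7
```

```text
clock: 14.2
tool_pos: [607.8, 249.3, 306.3]
eef_rot: [-180.0, -0.1, 4.3]
ft_force: [-1.2, -0.9, 10.7]
finger_gap: 11.5
grasp_force: 60.0
14.2 [607.8 249.3 306.3] [-1.7999e+02 -1.0000e-01  4.2700e+00] F [-1.2 -0.9 10.7] M [-0.4   0.09 -0.01] gap 11.5
tool step [-0.3  0.1 -0.1] rotvec [-0.02 -0.1  11.97]
```

Scaled: 4 degrees / 180 = 0.0222.

```bash
echo '[0,0,0,0,0,0.0222,0,0,0,0,0,0,0.0222,0,0,0,0,0,0,0.0111,0,0,0,0,0,0,0,0,0,0,0,0,0,0,0]' | python3 inch.py; python3 st.py; echo '[0,0,0,0,0,0.0111,0,0,0,0,0,0,0,0,0,0,0,0,0,0,0]' | python3 inch.py; python3 st.py;echo '[0,0,0,0,0,0.0111,0,0,0,0,0,0,0,0,0,0,0,0,0,0,0]' | python3 inch.py; python3 st.py
```

```text
clock: 14.7
tool_pos: [607.8, 249.2, 306.3]
eef_rot: [-180.0, -0.1, -5.7]
ft_force: [-0.3, -1.3, 11.6]
finger_gap: 11.6
grasp_force: 60.0
14.7 [607.8 249.2 306.3] [-1.7997e+02 -9.0000e-02 -5.7200e+00] F [-0.3 -1.3 11.6] M [-0.44  0.1   0.08] gap 11.6
clock: 15.0
tool_pos: [607.8, 249.2, 306.3]
eef_rot: [-180.0, -0.1, -7.7]
ft_force: [-0.2, -1.5, 11.5]
finger_gap: 11.5
grasp_force: 60.0
15.0 [607.8 249.2 306.3] [-1.7996e+02 -9.0000e-02 -7.7100e+00] F [-0.2 -1.5 11.5] M [-0.37  0.14  0.09] gap 11.5
clock: 15.3
tool_pos: [607.8, 249.2, 306.3]
eef_rot: [-180.0, -0.1, -9.7]
ft_force: [0.0, -1.5, 11.7]
finger_gap: 11.5
grasp_force: 60.0
15.3 [607.8 249.2 306.3] [-1.7996e+02 -9.0000e-02 -9.7200e+00] F [ 0.  -1.5 11.7] M [-0.37  0.08  0.07] gap 11.5
```

Scaled: 1.5 degrees / 180 = 0.0083.

```bash
for i in 1; do echo '[0,0,0,0,0,0.0083,0,0,0,0,0,0,0,0,0,0,0,0,0,0,0]' | python3 inch.py; python3 st.py;echo '[0,0,0,0,0,0.0083,0,0,0,0,0,0,0,0,0,0,0,0,0,0,0]' | python3 inch.py; python3 st.py; done
```

```text
clock: 15.6
tool_pos: [607.8, 249.2, 306.3]
eef_rot: [-180.0, -0.1, -11.2]
ft_force: [-0.1, -2.1, 11.3]
finger_gap: 11.6
grasp_force: 60.0
15.6 [607.8 249.2 306.3] [-1.7995e+02 -9.0000e-02 -1.1220e+01] F [-0.1 -2.1 11.3] M [-0.39  0.06  0.11] gap 11.6
clock: 15.9
tool_pos: [607.8, 249.2, 306.3]
eef_rot: [-180.0, -0.1, -12.7]
ft_force: [-0.1, -1.9, 10.6]
finger_gap: 11.8
grasp_force: 60.0
15.9 [607.8 249.2 306.3] [-1.7996e+02 -9.0000e-02 -1.2710e+01] F [-0.1 -1.9 10.6] M [-0.31  0.05  0.13] gap 11.8
```

Scaled: 2 degrees / 180 = 0.0111.

```bash
echo '[0,0,0,0,0,0.0111,0,0,0,0,0,0,0,0,0,0,0,0,0,0,0]' | python3 inch.py; python3 st.py; python3 - <<'E'
from h import *
snap('w6')
for f in('w4','w5','w6'):
    im,p,r=load(f);R=Ro.from_euler("xyz",r,degrees=True)
    h=cv2.cvtColor(im,cv2.COLOR_BGR2HSV)
    k=cv2.inRange(h,(5,140,70),(25,255,255));k[:225]=0;k[262:]=0;k[:,:290]=0;k[:,345:]=0
    if f=='w6':print([ [int(np.nonzero(k[y])[0].min()),int(np.nonzero(k[y])[0].max())] for y in (226,234,242,250,256)])
    P=[]
    for y in range(234,258):
        x=np.nonzero(k[y])[0]
        if len(x): P.append(R.inv().apply(plane(*wray(((x.min()+x.max())/2,y),p,r),p[2]-166.4)-p)[:2])
    P=np.array(P);print(f,"head axis angle in tool",np.degrees(np.arctan(np.polyfit(P[:,0],P[:,1],1)[0])),P[:,1].mean())
    k=cv2.inRange(h,(0,0,150),(180,60,255));k[:150]=0;k[260:]=0;k[:,:230]=0;k[:,400:]=0
im=load('w6')[0];cv2.imwrite('pics/c6.png',cv2.resize(im[170:280,250:380],None,fx=5,fy=5,interpolation=cv2.INTER_CUBIC))
E
```

```text
clock: 16.2
tool_pos: [607.8, 249.2, 306.3]
eef_rot: [-180.0, -0.1, -14.7]
ft_force: [0.4, -1.7, 11.2]
finger_gap: 11.7
grasp_force: 60.0
16.2 [607.8 249.2 306.3] [-1.7996e+02 -1.0000e-01 -1.4690e+01] F [ 0.4 -1.7 11.2] M [-0.38  0.07  0.21] gap 11.7
16.2 [607.82932275 249.19172259 306.31663778] [-1.79959240e+02 -9.88479189e-02 -1.46912315e+01]
w4 head axis angle in tool 1.3483080744847635 0.49714146314008784
w5 head axis angle in tool 0.5799681346022628 0.4450750886257726
[[307, 325], [305, 328], [305, 328], [305, 328], [305, 328]]
w6 head axis angle in tool -0.02967024134680441 0.6657070787722698
```

View pics/c6.png

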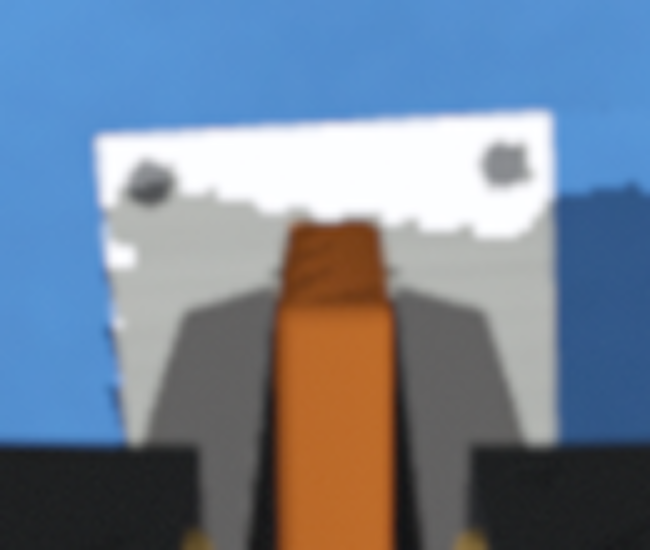

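The crop shows the head still square in the pads and the plate turned about 3° past a quarter turn relative to the tool. Torque is now rising steeply (0.13 to 0.21 N m), so the stop has been reached. A small extra turn to confirm.

Scaled: 1.5 degrees / 180 = 0.0083.

```bash
echo '[0,0,0,0,0,0.0083,0,0,0,0,0,0,0,0,0,0,0,0,0,0,0,0,0,0,0,0,0,0,0,0,0,0,0,0,0]' | python3 inch.py; python3 st.py; echo '[0,0,0,0,0,0.0056,0,0,0,0,0,0,0,0,0,0,0,0,0,0,0,0,0,0,0,0,0,0]' | python3 inch.py; python3 st.py
```

```text
clock: 16.75
tool_pos: [607.8, 249.2, 306.3]
eef_rot: [-180.0, -0.1, -16.2]
ft_force: [0.3, -2.1, 10.9]
finger_gap: 11.9
grasp_force: 60.0
16.75 [607.8 249.2 306.3] [-1.7996e+02 -1.0000e-01 -1.6170e+01] F [ 0.3 -2.1 10.9] M [-0.42  0.07  0.27] gap 11.9
clock: 17.15
tool_pos: [607.8, 249.2, 306.3]
eef_rot: [-180.0, -0.1, -17.2]
ft_force: [-0.2, -1.4, 10.2]
finger_gap: 11.5
grasp_force: 60.0
17.15 [607.8 249.2 306.3] [-1.7996e+02 -1.0000e-01 -1.7170e+01] F [-0.2 -1.4 10.2] M [-0.44 -0.01  0.34] gap 11.5
```

Torque keeps climbing against the stop (0.34 N m, well above the spring's 0.08) and holds steady. Handing in.

```bash
python3 -c "
from rig import arm, viewer, job, probe_bus
print(job.job_done())"
```

```text
the job is handed in; nothing more can be done
None
```

The key is fully home in the lock and turned clockwise to its stop, handed in at 17 s with the gripper still holding it turned; no verdict was shown.

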